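Scoop antenna insulators into the kit tub

TASK

With the steel scoop, gather the three porcelain egg insulators from the grey parts tray, lift them out and tip all three into the black tub, then set the scoop back standing on its rubber mat. Only the scoop may touch the insulators, not the gripper: they are fragile, so do not drop them from a height. Leave the mug, the handheld radio and the meter where they are.

Things in the scene. Friction and masses are not known exactly. Their poses are not given: they have to be found in the camera images.
- tray: long grey metal parts tray, fixed to the bench, open on top: outside 270 mm along x, 138 mm along y, 50 mm high; walls and floor 5 mm thick (inside 260 x 128 mm). Origin at the centre of its underside. Its -x end (front wall) faces roughly to the robot and the insulators lie in that half; the +x half is empty.
- tub: square black plastic tub, fixed to the bench, open on top: outside 170 x 170 mm, 70 mm high, walls and floor 5 mm thick. Origin at the centre of its underside.
- mat: black rubber mat stuck to the bench, 170 mm (x) x 140 mm (y) x 4 mm thick: the scoop's place. Origin at the centre of its underside.
- scoop: steel hand scoop, 280 g, standing flat on the mat. Origin at the centre of its flat underside, z up. Floor 116 x 116 mm, 2.5 mm thick; open mouth at -x. Back wall 42 mm high at x = +58 mm; side walls at y = +-58 mm, 3 mm thick, 40 mm high at the rear, 22 mm from x = -2 to -32 mm, none nearer the lip. Upright handle at the back, up to z = 132 mm; rearmost point x = +79 mm.
- scoop_grip (a point): point on the scoop's upright handle to hold: at x = +66 mm, y = 0, z = 105 mm of the scoop. The black grip there is 26 mm along the scoop's x, 20 mm along y (pinch across y from above), z = 60 to 132 mm.
- scoop_lip (a point): middle of the scoop's straight lip, underside: x = -58 mm, y = 0, z = 0 of the scoop.
- egg1: egg insulator 1 of three alike: white glazed porcelain, stubby egg shape, 50 mm long, 40 mm thick in the middle, 90 g; origin at its centre, x along its length. Lies on the tray's floor near the tray's front wall and rolls easily.
- egg2: egg insulator 2 of three alike: white glazed porcelain, stubby egg shape, 50 mm long, 40 mm thick in the middle, 90 g; origin at its centre, x along its length. Lies on the tray's floor near the tray's front wall and rolls easily.
- egg3: egg insulator 3 of three alike: white glazed porcelain, stubby egg shape, 50 mm long, 40 mm thick in the middle, 90 g; origin at its centre, x along its length. Lies on the tray's floor near the tray's front wall and rolls easily.
- mug: blue mug, 80 mm wide, 90 mm high, bystander; origin at the centre of its underside.
- handheld: handheld radio lying flat, 115 x 56 x 34 mm with a 75 mm stub aerial on its +x end, bystander; origin under the centre of its case.
- meter: grey meter box, 110 x 130 x 75 mm, bystander; origin at the centre of its underside.
Things that resemble listed ones, but are neither listed nor needed, are in the scene too. What is shaped like the egg3 but turquoise is not meant. What is shaped like the scoop but orange is not meant.

How it is judged:
On the way:
1. the scoop is lifted with at least one insulator lying in it (height (world z) of scoop above 0.06 m and ((x of egg1 in the frame of scoop between -0.058 and 0.058 m and y of egg1 in the frame of scoop between -0.058 and 0.058 m and z of egg1 in the frame of scoop between 0.012 and 0.06 m) or (x of egg2 in the frame of scoop between -0.058 and 0.058 m and y of egg2 in the frame of scoop between -0.058 and 0.058 m and z of egg2 in the frame of scoop between 0.012 and 0.06 m) or (x of egg3 in the frame of scoop between -0.058 and 0.058 m and y of egg3 in the frame of scoop between -0.058 and 0.058 m and z of egg3 in the frame of scoop between 0.012 and 0.06 m))), for 0.2 s.
At the end, for the whole second after the job is handed in: All three insulators lie at rest inside the tub, and the scoop stands flat and at rest on the mat, its origin within 50 mm of the mat's centre (x of egg1 in the frame of tub between -0.08 and 0.08 m and y of egg1 in the frame of tub between -0.08 and 0.08 m and z of egg1 in the frame of tub between 0.01 and 0.07 m and linear speed of each of egg1, egg2, egg3 below 0.05 m/s and x of egg2 in the frame of tub between -0.08 and 0.08 m and y of egg2 in the frame of tub between -0.08 and 0.08 m and z of egg2 in the frame of tub between 0.01 and 0.07 m and x of egg3 in the frame of tub between -0.08 and 0.08 m and y of egg3 in the frame of tub between -0.08 and 0.08 m and z of egg3 in the frame of tub between 0.01 and 0.07 m and horizontal distance between scoop and mat below 0.05 m and height (world z) of scoop below 0.009 m and angle between scoop's own z axis and vertical below 0.1 rad and linear speed of scoop below 0.03 m/s); the robot touches nothing.
It fails at once if the gripper touches an insulator (contact force between any of the arm, the fingers and egg1 above 0.5 N or contact force between any of the arm, the fingers and egg2 above 0.5 N or contact force between any of the arm, the fingers and egg3 above 0.5 N).
It fails at once if an insulator is dropped from a height (faster than 1.8 m/s, a fall of about 165 mm) (linear speed of any of egg1, egg2, egg3 above 1.8 m/s).
It fails at once if the mug, handheld radio or meter is moved by more than 30 mm (distance of any of mug, handheld, meter from where it was at the start of the episode above 0.03 m).
It also fails if it takes over 61 s, if anything falls off the work surface, if the arm or the gripper's body presses on something with over 40 N, if the wrist force passes 120 N, or if a joint passes its speed limit or range.

ROBOT

A 7-joint arm with a two-finger parallel gripper is mounted at the origin on the work surface. World frame = base frame: x ahead of the robot, y to its left, z up, the work surface at z = 0. Lengths are in m, angles in rad, forces in N, time in s.
With the tool pointing down it reaches from about 0.35 to 0.9 m from the base axis. Payload 19.9 kg.
Tool frame: the origin (TCP) lies between the finger pads; the fingertips stand 19 mm ahead of it and the grasp point (between the pads) is the TCP; z points along the fingers, y is the line along which they close (so a half turn about z gives the same grasp; the last joint's range is limited). The gripper opens to 94 mm and grips with 3 to 60 N. Pads are 16 mm wide; open, the fingers measure 119 mm over their backs; the gripper's body (75 mm by 177 mm) begins 78 mm behind the grasp point.
Start: joints at [1.284, 0.417, -0.01, 1.614, 0.005, 1.111, -0.053], TCP at [0.151, -0.606, 0.224] pointing down, gripper open.
Joint ranges: [-2.81, 2.81], [-0.39, 2.02], [-1.27, 1.25], [0.06, 2.57], [-1.19, 4.33], [0.19, 2], [-2.82, 2.82]. Speed limits (rad/s): [1.89, 1.89, 2.39, 2.39, 3.01, 3.01, 3.01].

INTERFACE

Orientations are given as a 3x3 rotation matrix whose columns are the frame's x, y, z axes.
In Python, from rig import robot gives the robot as it stands. Calls block until the motion is done:
- robot.move_ptp(position, orientation): joint-space move of the TCP to a pose.
- robot.move_linear(position, velocity=0.15, frame=None, threshold=None): straight line of the TCP; frame=None keeps the orientation; velocity is the mean speed in m/s. With threshold (N) it stops when the force on the tool has changed by that much, and returns True; else False.
- robot.goto_joints(angles): joint-space move.
- robot.gripper_to(opening): finger opening in m; the grip force is fixed at half the most; returns when the fingers have stopped.
- robot.pause(seconds).
- robot.ik(position, orientation): joint angles nearest the present ones, or None.
- robot.get_state(): the state.
- robot.grab_frame(name): name is "side" or "top" or "wrist"; returns the picture (384x512x3 uint8, red, green, blue); there is no depth.
- robot.camera_info(name): a dict with "fx", "fy", "cx", "cy" (pixels), "rvec" (rotation vector, rad) and "tvec" (3), from world to camera coordinates, as OpenCV has them. Camera axes: x right, y down, z forward; pixel columns grow to the right and rows downward; lengths in m; the calibration is good to about 2 mm. A picture is of the moment at which its call begins: read the wrist's pose just before it. camera_info takes no time and is no camera call; for the wrist camera it gives the pose at the moment of the call.
A pose or a line that the arm cannot do raises robot.PlanningError and nothing moves.
- robot.sign_off(): hands the job in; it is judged then, once.
The state is a dict: "time": time; "qpos": joint angles; "joint_vel": joint speeds; "effort": joint torques, N m; "ee_pos": TCP position; "tool_rot": TCP orientation; "force": force on the tool from outside, world axes, zero at the start; "moment": the same for the moment, N m; "opening": finger opening in m; "grasp_force": force on a finger pad.
Only numpy, scipy, OpenCV 4.12 (cv2) and the standard library are available. Lean on these libraries where they do the work, as an engineer would, in place of code of your own. Each camera call takes 0.05 s, during which the arm holds its last target. There are 200 camera calls.

## Working session

There is one attempt and no reset: what is moved stays moved. The work goes in short steps, each a Python script; the robot and the scene stay as the last script left them, time stands still between calls to the robot, and variables do not carry over. Pictures are saved under pics/ and viewed, at most 10 in all, crops included, and the job is handed in when it is done.

```bash
ls; mkdir -p pics
python3 - <<'E'
from rig import robot
import cv2
for n in ["top","side"]:
    cv2.imwrite(f"pics/{n}0.png",robot.grab_frame(n)[:,:,::-1]); print(n,robot.camera_info(n))
print(robot.get_state())
E
```

```text
pics
top {'fx': 472.90110070449913, 'fy': 472.90110070449913, 'cx': 252.10534706621777, 'cy': 188.4994282264001, 'rvec': array([ 2.17783214, -2.12638002,  0.16256072]), 'tvec': array([0.0305821 , 0.51441988, 1.36912456])}
side {'fx': 484.80512436863825, 'fy': 484.80512436863825, 'cx': 254.43474788333992, 'cy': 194.58049706858088, 'rvec': array([ 0.55384937, -2.48285864,  1.45230912]), 'tvec': array([0.46535895, 0.16461027, 1.56851698])}
{'time': 0.1, 'qpos': array([ 1.28449372,  0.41789325, -0.01029198,  1.61408552,  0.00467797,
        1.11069417, -0.05299301]), 'joint_vel': array([ 0.00058832,  0.000638  ,  0.00203537,  0.00102524,  0.00060282,
       -0.00014485,  0.00137084]), 'effort': array([ 4.04611001e-04, -8.52579761e+01,  6.39411137e-01, -4.26699042e+01,
       -4.90069098e-02,  1.63573818e-02,  2.97129088e-05]), 'ee_pos': array([ 0.15139543, -0.60607324,  0.22391296]), 'tool_rot': array([[ 9.70186388e-01,  2.42359794e-01, -3.21878881e-04],
       [ 2.42359998e-01, -9.70185868e-01,  1.00615308e-03],
       [-6.84312894e-05, -1.05416658e-03, -9.99999442e-01]]), 'force': array([0.13594534, 0.21873813, 0.8670505 ]), 'moment': array([-0.0176194 , -0.00554229,  0.00839871]), 'grasp_force': 0.0, 'opening': 0.09389469230076665}
```

View pics/top0.png

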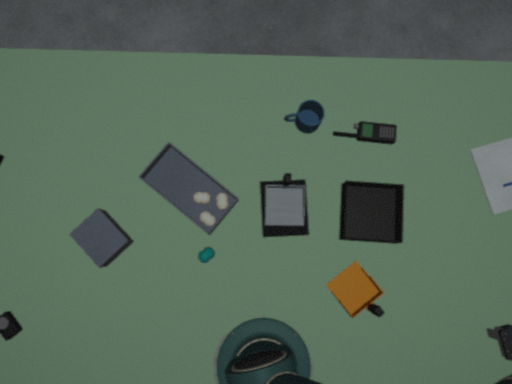

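View pics/side0.png

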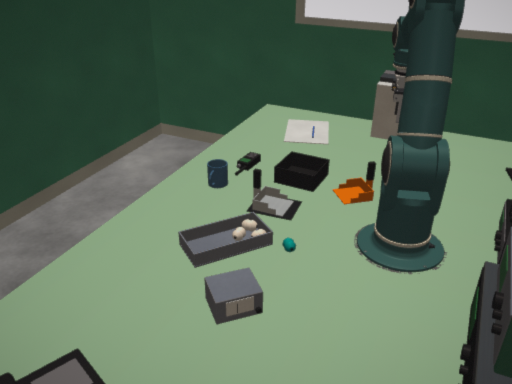

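```bash
cat > h.py <<'E'
import numpy as np, cv2
from rig import robot
from scipy.spatial.transform import Rotation as Ro
def ray(name,uv,z,info=None):
    c=info or robot.camera_info(name); R=cv2.Rodrigues(c["rvec"])[0]; o=-R.T@c["tvec"]
    uv=np.atleast_2d(np.float64(uv)); d=np.c_[(uv[:,0]-c["cx"])/c["fx"],(uv[:,1]-c["cy"])/c["fy"],np.ones(len(uv))]@R
    return o+d*((z-o[2])/d[:,2])[:,None]
def proj(name,p):
    c=robot.camera_info(name)
    return cv2.projectPoints(np.float64(p).reshape(-1,1,3),c["rvec"],c["tvec"],np.array([[c["fx"],0,c["cx"]],[0,c["fy"],c["cy"]],[0,0,1]]),None)[0][:,0]
E
python3 - <<'E'
from h import *
im=cv2.imread("pics/top0.png")
hsv=cv2.cvtColor(im,cv2.COLOR_BGR2HSV)
bench=((hsv[:,:,0]>50)&(hsv[:,:,0]<75)&(hsv[:,:,1]>60)&(hsv[:,:,2]>60)).astype(np.uint8)
m=1-bench
for n,(x0,y0,x1,y1),z in [("tray",(130,135,248,243),.05),("mat",(255,170,320,245),.004),("tub",(330,170,415,250),.07)]:
    k=np.zeros_like(m);k[y0:y1,x0:x1]=m[y0:y1,x0:x1]
    k=cv2.morphologyEx(k,cv2.MORPH_OPEN,np.ones((3,3)))
    c=max(cv2.findContours(k,0,2)[0],key=cv2.contourArea); r=cv2.minAreaRect(c); b=cv2.boxPoints(r)
    w=ray("top",b,z)[:,:2]; e=np.diff(w,axis=0)
    print(n,b.tolist(),"\n",w.round(4).tolist(),w.mean(0).round(4),np.linalg.norm(e,axis=1).round(4),np.degrees(np.arctan2(e[:,1],e[:,0])).round(1))
# eggs
eg=((hsv[:,:,1]<90)&(hsv[:,:,2]>125)).astype(np.uint8); k=np.zeros_like(m);k[180:232,185:235]=eg[180:232,185:235]
n,l,s,c=cv2.connectedComponentsWithStats(k)
for i in range(1,n):
    if s[i,4]>20: print("egg",c[i],s[i],ray("top",c[i],.028).round(4))
crop=cv2.resize(im[135:245,130:330],None,fx=4,fy=4,interpolation=2); crop=cv2.convertScaleAbs(crop,alpha=1.6)
cv2.imwrite("pics/c1.png",crop)
s=cv2.imread("pics/side0.png")[155:275,170:340]; cv2.imwrite("pics/c2.png",cv2.convertScaleAbs(cv2.resize(s,None,fx=4,fy=4,interpolation=2),alpha=1.6))
E
```

```text
tray [[130.0, 134.99996948242188], [247.0, 134.99996948242188], [247.0, 241.99996948242188], [130.0, 241.99996948242188]] 
 [[0.6637, 0.4107], [0.6728, 0.062], [0.3548, 0.0541], [0.3469, 0.3919]] [0.5095 0.2297] [0.3489 0.3181 0.3379] [ -88.5 -178.6   91.3]
mat [[255.0, 170.0], [319.0, 170.0], [319.0, 244.0], [255.0, 244.0]] 
 [[0.5755, 0.0351], [0.5804, -0.1609], [0.3552, -0.1616], [0.3507, 0.0301]] [ 0.4655 -0.0643] [0.196  0.2252 0.1917] [ -88.6 -179.8   91.3]
tub [[330.0, 170.0], [414.0, 170.0], [414.0, 249.0], [330.0, 249.0]] 
 [[0.5689, -0.1831], [0.5751, -0.4294], [0.3455, -0.4236], [0.3399, -0.1831]] [ 0.4574 -0.3048] [0.2463 0.2297 0.2406] [-88.6 178.6  91.3]
egg [201.43636364 196.95454545] [194 193  15   9 110] [[0.4856 0.1931 0.028 ]]
egg [221.71818182 200.49090909] [217 194  10  14 110] [[0.4764 0.1324 0.028 ]]
egg [207.15454545 218.09090909] [201 212  13  13 110] [[0.423  0.1738 0.028 ]]
```

View pics/c1.png

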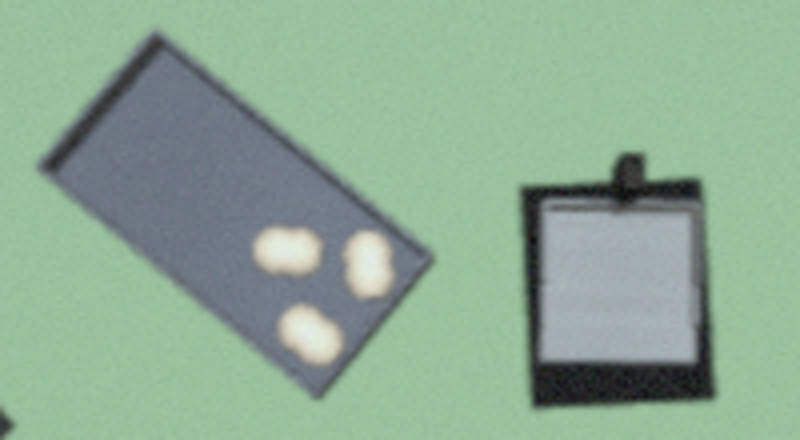

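```bash
cat >> h.py <<'E'
def bmask(im):
    i=im.astype(int); return ((i[:,:,1]-np.maximum(i[:,:,0],i[:,:,2]))<12).astype(np.uint8)
def quad(im,box,name,z,info=None):
    x0,y0,x1,y1=box; m=bmask(cv2.medianBlur(im,3)); k=np.zeros_like(m);k[y0:y1,x0:x1]=m[y0:y1,x0:x1]
    k=cv2.morphologyEx(k,cv2.MORPH_OPEN,np.ones((13,13)))
    c=max(cv2.findContours(k,0,2)[0],key=cv2.contourArea); b=cv2.boxPoints(cv2.minAreaRect(c))
    w=ray(name,b,z,info)[:,:2]; e=np.roll(w,-1,0)-w
    return b,w,np.linalg.norm(e,axis=1),np.degrees(np.arctan2(e[:,1],e[:,0]))
def rot(yaw,pitch=0):
    # tool rotation holding the scoop at yaw; pitch>0 raises the lip. scoop R -> tool x=scoop x, y=-y, z=-z
    return scoopR(yaw,pitch)@np.diag([1.,-1,-1])
def scoopR(yaw,pitch=0):
    return Ro.from_euler('z',yaw).as_matrix()@Ro.from_euler('y',pitch).as_matrix()
E
python3 - <<'E'
from h import *
im=cv2.imread("pics/top0.png")
c=robot.camera_info("top");R=cv2.Rodrigues(c["rvec"])[0];print("cam",-R.T@c["tvec"])
for n,b,z in [("tray",(130,135,248,243),.05),("mat",(255,170,320,245),.004),("tub",(330,170,415,250),.07)]:
    print(n,*[np.round(v,4).tolist() for v in quad(im,b,"top",z)],sep="\n ")
print(im[300,60],im[150,260])
s=robot.get_state(); 
for p in [(.42,-.06,.42),(.50,.20,.42)]:
    for yaw in (-3.1,-2.2,-1.57,-.8,0,.8,1.57): 
        q=robot.ik(p,rot(yaw)); print(p,yaw,None if q is None else np.round(q,2))
w=robot.camera_info("wrist");Rw=cv2.Rodrigues(w["rvec"])[0]; print("wrist cam in tool",s["tool_rot"].T@(-Rw.T@w["tvec"]-s["ee_pos"]), (s["tool_rot"].T@Rw.T).round(2),w["fx"])
E
```

```text
cam [0.31513501 0.05346691 1.42754907]
tray
 [[137.74639892578125, 176.61309814453125], [167.85830688476562, 139.95509338378906], [239.21249389648438, 198.56739807128906], [209.10049438476562, 235.22540283203125]]
 [[0.5386, 0.3805], [0.6515, 0.2974], [0.4808, 0.0801], [0.3717, 0.1644]]
 [0.1402, 0.2763, 0.1379, 0.273]
 [-36.3823, -128.1448, 142.2908, 52.3182]
mat
 [[259.9547119140625, 181.0498046875], [305.2330017089844, 178.89370727539062], [307.85980224609375, 234.05430603027344], [262.5813903808594, 236.2104034423828]]
 [[0.5417, 0.0192], [0.5518, -0.1189], [0.3841, -0.128], [0.3745, 0.0079]]
 [0.1385, 0.1679, 0.1362, 0.1676]
 [-85.8167, -176.8867, 94.0646, 3.8856]
tub
 [[340.0, 182.0], [402.0, 182.0], [402.0, 242.0], [340.0, 242.0]]
 [[0.5342, -0.2123], [0.5387, -0.3934], [0.3646, -0.3896], [0.3604, -0.2117]]
 [0.1812, 0.1741, 0.1779, 0.1737]
 [-88.5767, 178.7582, 91.3435, -0.1784]
[ 95 118  94] [100 122  98]
(0.42, -0.06, 0.42) -3.1 [ 0.84 -0.09 -0.71  1.75 -0.06  1.45  1.76]
(0.42, -0.06, 0.42) -2.2 [-1.17 -0.29  1.01  1.8   0.24  1.5   2.31]
(0.42, -0.06, 0.42) -1.57 None
(0.
[... 165 characters left out ...]
.08 -0.65  1.76 -0.05  1.45 -0.64]
(0.42, -0.06, 0.42) 1.57 [ 0.78 -0.08 -0.65  1.76 -0.05  1.45  0.13]
(0.5, 0.2, 0.42) -3.1 [ 0.32  0.23 -0.91  1.52  0.18  1.49  1.02]
(0.5, 0.2, 0.42) -2.2 [ 0.44  0.28 -1.09  1.51  0.24  1.5   1.86]
(0.5, 0.2, 0.42) -1.57 [ 0.44  0.28 -1.09  1.51  0.24  1.5   2.49]
(0.5, 0.2, 0.42) -0.8 [-1.19  0.19  0.89  1.56 -0.15  1.46 -2.66]
(0.5, 0.2, 0.42) 0 [ 0.53  0.34 -1.25  1.51  0.32  1.52 -2.29]
(0.5, 0.2, 0.42) 0.8 [ 0.04  0.17 -0.55  1.52  0.09  1.47 -1.29]
(0.5, 0.2, 0.42) 1.57 [ 0.54  0.35 -1.27  1.51  0.33  1.53 -0.73]
wrist cam in tool [ 0.0691629   0.00038023 -0.15945719] [[-0.   -0.97 -0.24]
 [ 1.   -0.   -0.  ]
 [ 0.   -0.24  0.97]] 300.2244220090243
```

Run:
```python
from h import *
import pickle
for n,p,yaw in [("wm",(.46,-.055,.27),.06),("wt",(.51,.23,.27),.91)]:
    robot.move_ptp(p,rot(yaw)); i=robot.camera_info("wrist"); im=robot.grab_frame("wrist")[:,:,::-1]
    cv2.imwrite(f"pics/{n}.png",im); pickle.dump(i,open(n+".pkl","wb"))
    s=robot.get_state();print(s["time"],s["ee_pos"].round(4),s["qpos"].round(2))
a=np.hstack([cv2.imread("pics/wm.png"),cv2.imread("pics/wt.png")]); cv2.imwrite("pics/w2.png",cv2.resize(cv2.convertScaleAbs(a,alpha=1.5),(800,300),interpolation=cv2.INTER_AREA))
```

```text
2.4083 [ 0.46   -0.0557  0.2699] [ 0.62  0.11 -0.6   1.93  0.07  1.13 -1.52]
3.575 [0.5105 0.2281 0.2699] [ 0.22  0.37 -0.88  1.7   0.31  1.21 -1.4 ]
```

View pics/w2.png

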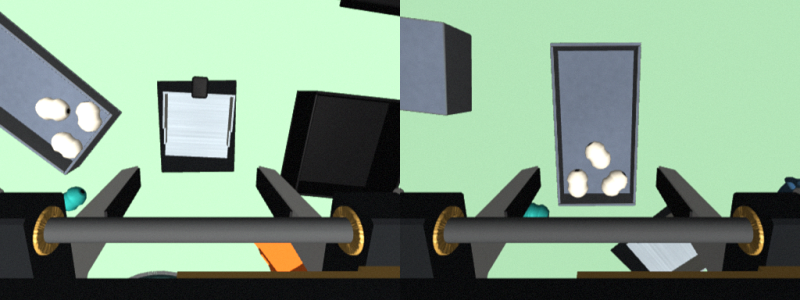

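```bash
cat >> h.py <<'E'
def corners(k,eps=.03):
    c=max(cv2.findContours(k,0,2)[0],key=cv2.contourArea); h=cv2.convexHull(c)
    return cv2.approxPolyDP(h,eps*cv2.arcLength(h,True),True)[:,0].astype(float)
E
python3 - <<'E'
from h import *
import pickle
T=cv2.medianBlur(cv2.imread("pics/wt.png"),3); M=cv2.medianBlur(cv2.imread("pics/wm.png"),3); it=pickle.load(open("wt.pkl","rb")); im_=pickle.load(open("wm.pkl","rb"))
def rep(n,p,z,i):
    w=ray("wrist",p,z,i)[:,:2]; e=np.roll(w,-1,0)-w
    print(n,p.tolist(),w.round(4).tolist(),"c",w.mean(0).round(4),"len",np.linalg.norm(e,axis=1).round(4),"ang",np.degrees(np.arctan2(e[:,1],e[:,0])).round(1),sep="\n ")
def box(m,x0,y0,x1,y1):
    k=np.zeros_like(m);k[y0:y1,x0:x1]=m[y0:y1,x0:x1]; return k
rep("tray",corners(box(bmask(T),180,45,320,268)),.05,it)
k=box(bmask(M),195,90,310,230); rep("mat",corners(k),.004,im_)
g=cv2.cvtColor(M,cv2.COLOR_BGR2GRAY); kb=box(((g>105)&(bmask(M)>0)).astype(np.uint8),195,95,310,225)
kb=cv2.morphologyEx(kb,cv2.MORPH_OPEN,np.ones((5,5)));rep("floor",corners(kb),.0065,im_)
v=T.min(2); ke=cv2.morphologyEx(box((v>150).astype(np.uint8),190,150,310,262),cv2.MORPH_OPEN,np.ones((3,3)))
n,l,s,c=cv2.connectedComponentsWithStats(ke)
for i in range(1,n):
    if s[i,4]>50: print("egg",c[i].round(1),s[i,4],ray("wrist",c[i],.03,it)[0,:2].round(4))
cr=cv2.resize(M[85:235,190:320],None,fx=4,fy=4,interpolation=2); cv2.imwrite("pics/c3.png",cv2.convertScaleAbs(cr,alpha=1.5))
E
```

```text
tray
 [[307.0, 54.0], [300.0, 262.0], [203.0, 263.0], [192.0, 56.0]]
 [[0.6466, 0.2986], [0.4834, 0.0876], [0.3769, 0.1692], [0.5391, 0.38]]
 c
 [0.5115 0.2339]
 len
 [0.2667 0.1341 0.266  0.1349]
 ang
 [-127.7  142.5   52.4  -37.1]
mat
 [[300.0, 103.0], [298.0, 218.0], [208.0, 220.0], [201.0, 105.0]]
 [[0.5501, -0.1139], [0.3854, -0.1266], [0.3743, 0.0075], [0.5396, 0.0208]]
 c
 [ 0.4623 -0.0531]
 len
 [0.1652 0.1345 0.1658 0.1351]
 ang
 [-175.6   94.7    4.6  -85.5]
floor
 [[215.0, 118.0], [294.0, 121.0], [289.0, 201.0], [212.0, 197.0]]
 [[0.5234, 0.0009], [0.5258, -0.1076], [0.4115, -0.1106], [0.411, 0.0021]]
 c
 [ 0.4679 -0.0538]
 len
 [0.1085 0.1143 0.1127 0.1125]
 ang
 [ -88.8 -178.5   90.3   -0.6]
egg [253.3 200.7] 470 [0.4833 0.1923]
egg [226.9 237.1] 438 [0.4206 0.1731]
egg [275.4 236.9] 437 [0.4751 0.1307]
```

View pics/c3.png

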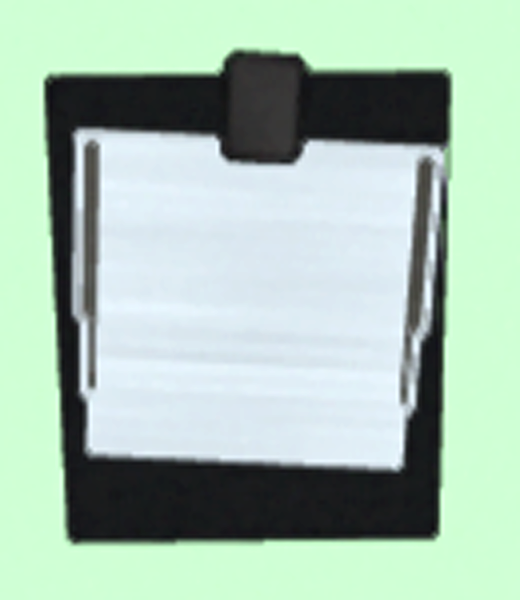

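Run:
```python
from h import *
import pickle
i=pickle.load(open("wm.pkl","rb"))
f=lambda p:np.array(p)/4.+[190-.375,85-.375]
for n,p,z in [("lip",[(87,457),(403,470)],.0065),("back",[(74,130),(447,146)],.046),("handle",[(229,80),(301,82),(299,156),(231,155)],.136)]:
    w=ray("wrist",f(p),z,i)[:,:2]; d=w[1]-w[0]; print(n,w.round(4).tolist(),w.mean(0).round(4),np.linalg.norm(d).round(4),np.degrees(np.arctan2(d[1],d[0])).round(2)+90)
```

```text
lip [[0.4081, 0.0029], [0.41, -0.1127]] [ 0.409  -0.0549] 0.1157 0.9200000000000017
back [[0.5245, 0.0046], [0.5265, -0.1115]] [ 0.5255 -0.0535] 0.1161 0.9699999999999989
handle [[0.5392, -0.0448], [0.5397, -0.0618], [0.5227, -0.0625], [0.522, -0.0462]] [ 0.5309 -0.0538] 0.017 1.8299999999999983
```

```bash
cat >> h.py <<'E'
TR=np.array([.512,.2335]); TY=np.radians(52.4); GR=np.array([.066,0,.105])
def tcp(o,yaw,pitch=0,g=GR): return np.asarray(o)+scoopR(yaw,pitch)@g
def tray(x,y=0): return TR+np.array([np.cos(TY)*x-np.sin(TY)*y,np.sin(TY)*x+np.cos(TY)*y])
def st():
    s=robot.get_state(); print(round(s["time"],2),s["ee_pos"].round(4),s["force"].round(2),s["moment"].round(2),round(s["opening"],4),round(s["grasp_force"],1)); return s
E
python3 - <<'E'
from h import *
y0=.0166; g=np.array([.5325,-.0533,.109])
robot.move_ptp(g+[0,0,.1],rot(y0)); st()
robot.gripper_to(.06)
robot.move_linear(g,.2); st()
robot.gripper_to(0.0); st()
robot.move_linear(g+[0,0,.1],.15); st()
p=tcp([*tray(.044),.105],TY); robot.move_linear(p,.25,rot(TY)); st()
cv2.imwrite("pics/s1.png",robot.grab_frame("side")[:,:,::-1]); t=robot.grab_frame("top")[:,:,::-1]; cv2.imwrite("pics/t1.png",t)
a=np.hstack([cv2.resize(cv2.imread(f"pics/{n}.png")[y:y+150,x:x+130],(400,462),interpolation=2) for n,x,y in [("s1",165,130),("t1",120,110)]])
cv2.imwrite("pics/a1.png",cv2.convertScaleAbs(a,alpha=1.6))
E
```

```text
4.69 [ 0.5328 -0.0517  0.2094] [ 0.49  0.03 -0.44] [ 0.04  0.01 -0.  ] 0.0942 0.0
6.04 [ 0.533  -0.0531  0.1098] [ 0.91 -0.76 -0.18] [ 0.03  0.03 -0.02] 0.0604 0.0
6.74 [ 0.5325 -0.0533  0.1091] [-0.87  1.16  1.87] [-0.06  0.11 -0.02] 0.02 30.0
7.56 [ 0.532  -0.0534  0.2081] [-1.33  0.12 -2.82] [-0.   -0.05  0.02] 0.0198 30.0
9.22 [0.5794 0.3195 0.2101] [ 0.54 -0.22 -1.67] [ 0.   -0.05 -0.  ] 0.0198 30.0
```

View pics/a1.png

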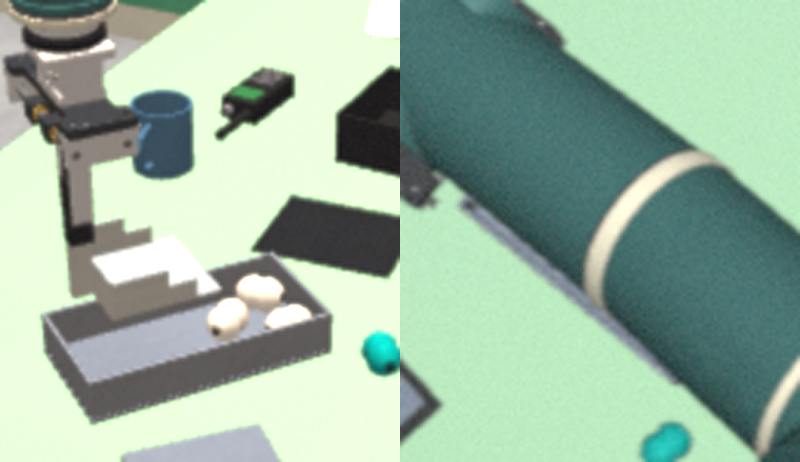

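Run:
```python
from h import *
s=st()
for pt in [0,-.1,-.2]:
    R=s["tool_rot"]@np.diag([1.,-1,-1])@Ro.from_euler('y',pt).as_matrix()
    P=np.array([[-.058,.058,.0025],[-.058,-.058,.0025],[-.002,-.058,.04],[.058,.058,.04],[.058,-.058,.04],[-.002,.058,.04]])
    W=s["ee_pos"]+(P-GR)@R.T; uv=proj("side",W); print(pt,((uv-[165,130])*[400/130,462/150]).round(0).tolist())
```

```text
9.32 [0.5794 0.3196 0.2101] [ 0.01  0.78 -2.04] [ 0.04 -0.08 -0.01] 0.02 30.0
0 [[217.0, 287.0], [170.0, 234.0], [119.0, 215.0], [106.0, 284.0], [63.0, 228.0], [164.0, 269.0]]
-0.1 [[208.0, 300.0], [161.0, 246.0], [113.0, 222.0], [100.0, 286.0], [57.0, 230.0], [158.0, 276.0]]
-0.2 [[197.0, 312.0], [151.0, 257.0], [106.0, 228.0], [93.0, 288.0], [51.0, 231.0], [151.0, 283.0]]
```

Run:
```python
from h import *
robot.move_linear(tcp([*tray(.044),.03],TY),.15); st()
hit=robot.move_linear(tcp([*tray(.044),.0035],TY),.04,threshold=5); s=st(); print(hit,"scoop z",s["ee_pos"][2]-.105)
```

```text
9.97 [0.5794 0.321  0.1358] [-0.7   0.89 -1.72] [ 0.01 -0.11 -0.03] 0.0197 30.0
10.57 [0.579  0.3206 0.1098] [ 0.41 -0.12  3.99] [ 0.22 -0.34  0.01] 0.02 30.0
True scoop z 0.004795556710745316
```

Run:
```python
from h import *
def prog():
    s=robot.get_state(); d=s["ee_pos"][:2]-TR; u=np.array([np.cos(TY),np.sin(TY)]); print("origin x",(d@u-.066).round(4),"y",(d@[-u[1],u[0]]).round(4))
for x,z in [(-.04,.0045),(-.0735,.0045)]:
    print(robot.move_linear(tcp([*tray(x),z],TY),.07,threshold=14)); st(); prog()
cv2.imwrite("pics/s2.png",robot.grab_frame("side")[:,:,::-1]); cv2.imwrite("pics/w2b.png",robot.grab_frame("wrist")[:,:,::-1])
a=np.hstack([cv2.resize(cv2.imread("pics/s2.png")[150:275,165:295],(400,385),interpolation=2),cv2.resize(cv2.imread("pics/w2b.png"),(400,300))[:300].copy() if 0 else cv2.resize(cv2.imread("pics/w2b.png"),(400,385))])
cv2.imwrite("pics/a2.png",cv2.convertScaleAbs(a,alpha=1.5))
```

```text
False
11.91 [0.528  0.2538 0.1098] [1.11 0.56 8.89] [ 0.37 -0.62 -0.04] 0.0196 30.0
origin x -0.0402 y -0.0003
True
12.24 [0.5184 0.242  0.1099] [ 1.22 -0.08 -2.71] [-0.3  -0.12 -0.01] 0.0198 30.0
origin x -0.0554 y 0.0001
```

View pics/a2.png

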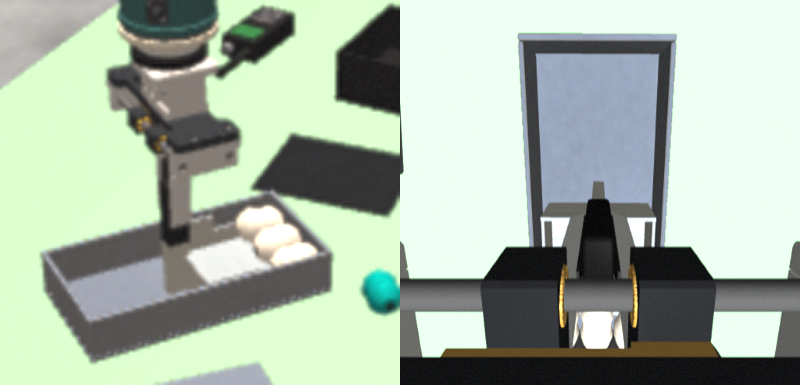

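Run:
```python
from h import *
def prog():
    s=robot.get_state(); d=s["ee_pos"][:2]-TR; u=np.array([np.cos(TY),np.sin(TY)]); print("origin x",(d@u-.066).round(4),"y",(d@[-u[1],u[0]]).round(4))
print(robot.move_linear(tcp([*tray(-.0735),.0045],TY),.05,threshold=25)); st(); prog()
cv2.imwrite("pics/s3.png",robot.grab_frame("side")[:,:,::-1])
cv2.imwrite("pics/a3.png",cv2.convertScaleAbs(cv2.resize(cv2.imread("pics/s3.png")[190:270,200:290],(540,480),interpolation=2),alpha=1.5))
```

```text
True
12.62 [0.5165 0.2402 0.1113] [ 2.68  3.22 -0.75] [ 0.71 -0.75  0.09] 0.02 30.0
origin x -0.0579 y 0.0005
```

View pics/a3.png

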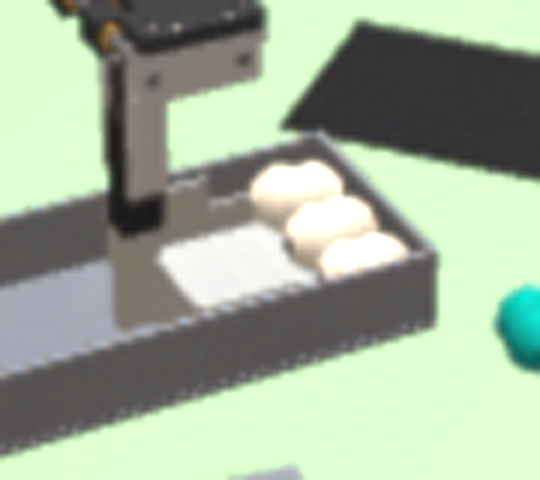

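```bash
cat >> h.py <<'E'
H=np.array([.058,0,0])
def heel(x,z,pitch,y=0): return np.array([*tray(x+.058,y),z])+scoopR(TY,pitch)@(GR-H)
E
python3 - <<'E'
from h import *
robot.move_linear(heel(-.0555,.0055,0),.05); st()
robot.move_linear(heel(-.0555,.0065,.14),.05,rot(TY,.14)); st()
robot.pause(.4)
def pic(n): 
    cv2.imwrite(f"pics/{n}.png",robot.grab_frame("side")[:,:,::-1]); return cv2.resize(cv2.imread(f"pics/{n}.png")[180:270,190:290],(400,360),interpolation=2)
a=pic("s4")
robot.move_linear(heel(-.0555,.0065,.24),.05,rot(TY,.24)); st()
robot.pause(.4); b=pic("s5")
cv2.imwrite("pics/a4.png",cv2.convertScaleAbs(np.hstack([a,b]),alpha=1.5))
E
```

```text
12.92 [0.5183 0.2419 0.1103] [-0.46  0.14  1.02] [-0.6   0.03 -0.05] 0.02 30.0
13.36 [0.5276 0.2538 0.1097] [-0.66 -2.22 11.48] [-0.9   0.32 -0.08] 0.0196 30.0
14.17 [0.5343 0.2626 0.1079] [-0.33 -0.25 22.27] [-0.99  0.46  0.06] 0.0197 30.0
```

View pics/a4.png

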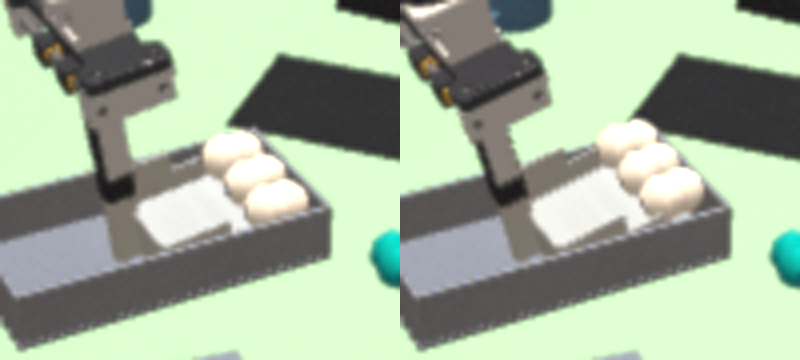

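Run:
```python
from h import *
def pic(n): 
    cv2.imwrite(f"pics/{n}.png",robot.grab_frame("side")[:,:,::-1]); return cv2.resize(cv2.imread(f"pics/{n}.png")[170:260,180:290],(400,327),interpolation=2)
f=lambda p:heel(-.0555,.007+.021*np.sin(p),p)
robot.move_linear(f(.25),.05,rot(TY,.25)); s=st(); R=s["tool_rot"]@np.diag([1.,-1,-1]); P=np.array([[-.058,.058,0],[-.032,.058,.022],[.058,.058,.04]])
print(((proj("side",s["ee_pos"]+(P-GR)@R.T)-[180,170])*[400/110,327/90]).round())
a=pic("s6")
for p in (.36,.48):
    robot.move_linear(f(p),.05,rot(TY,p)); st(); robot.pause(.3)
b=pic("s7")
cv2.imwrite("pics/a5.png",cv2.convertScaleAbs(np.hstack([a,b]),alpha=1.5))
```

```text
14.88 [0.534  0.2624 0.1115] [-0.14 -0.16 -6.7 ] [ 0.84 -0.71  0.03] 0.0199 30.0
[[302. 232.]
 [271. 226.]
 [175. 258.]]
15.29 [0.5403 0.2712 0.1089] [ 0.44 -1.18 -6.9 ] [ 0.95 -0.87 -0.05] 0.02 30.0
15.97 [0.5483 0.2789 0.1071] [ 2.81 -4.54  7.53] [-1.5  -0.53  0.59] 0.0196 30.0
```

View pics/a5.png

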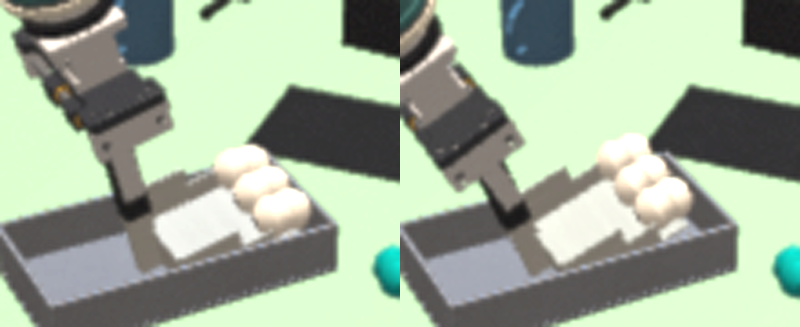

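```bash
cat >> h.py <<'E'
TB=np.array([.452,-.306]); L=np.array([-.058,0,0])
def lip(dx,z,pitch,yaw): # lip at tub centre + dx along the scoop's x
    return np.array([TB[0]+dx*np.cos(yaw),TB[1]+dx*np.sin(yaw),z])+scoopR(yaw,pitch)@(GR-L)
E
python3 - <<'E'
from h import *
for yaw in (-.6,-.3,-.02,.3,.6,.9):
    print(yaw,[None if (q:=robot.ik(lip(.02,z,p,yaw),rot(yaw,p))) is None else np.round(q,1).tolist() for p,z in [(.45,.18),(0,.085),(-.4,.07),(-.8,.045),(-1.,.045)]])
f=lambda p,dz:heel(-.0555,.015+dz,p)
robot.move_linear(f(.48,.02),.05,rot(TY,.48)); st()
robot.move_linear(f(.45,.10),.1,rot(TY,.45)); st()
def pic(n): 
    cv2.imwrite(f"pics/{n}.png",robot.grab_frame("side")[:,:,::-1]); return cv2.resize(cv2.imread(f"pics/{n}.png")[120:270,150:300],(500,500),interpolation=2)
cv2.imwrite("pics/a6.png",cv2.convertScaleAbs(pic("s8"),alpha=1.5))
E
```

```text
-0.6 [[0.7, 0.9, -0.4, 0.8, 0.2, 1.9, -1.7], [0.8, 0.6, -0.4, 1.5, 0.3, 1.1, -1.8], [1.0, 0.3, -0.5, 1.9, 0.3, 0.6, -1.9], [1.3, 0.2, -0.9, 2.3, 2.1, 0.2, 2.6], [-0.5, 0.2, 1.1, 2.6, 3.3, 0.5, 1.3]]
-0.3 [[0.6, 0.9, -0.4, 0.9, 0.3, 1.8, -1.6], [0.8, 0.6, -0.5, 1.5, 0.3, 1.1, -1.6], [1.0, 0.3, -0.6, 1.9, 0.2, 0.6, -1.5], None, [1.6, 0.2, -0.9, 2.5, 3.7, 0.4, 1.4]]
-0.02 [[0.6, 0.9, -0.5, 1.0, 0.4, 1.8, -1.4], [0.8, 0.6, -0.6, 1.5, 0.3, 1.1, -1.4], [1.1, 0.3, -0.6, 1.9, -0.0, 0.6, -1.1], [1.7, 0.3, -1.1, 2.2, -1.1, 0.3, 0.2], None]
0.3 [[0.5, 0.8, -0.6, 1.2, 0.5, 1.7, -1.3], [0.8, 0.6, -0.6, 1.6, 0.4, 1.1, -1.2], [1.1, 0.3, -0.6, 1.9, -0.1, 0.7, -0.7], [1.6, 0.4, -0.9, 2.1, -0.8, 0.6, 0.2], [1.9, 0.6, -1.1, 2.2, -1.0, 0.6, 0.6]]
0.6 [[0.5, 0.7, -0.6, 1.4, 0.6, 1.6, -1.1], [0.8, 0.5, -0.7, 1.7, 0.4, 1.1, -0.9], [1.1, 0.4, -0.7, 1.9, -0.2, 0.8, -0.3], [1.2, 0.4, -0.3, 2.0, -0.9, 0.9, 0.5], [1.9, 0.7, -1.1, 2.0, -0.5, 0.8, 0.4]]
0.9 [[0.5, 0.6, -0.7, 1.6, 0.7, 1.5, -1.0], [0.9, 0.5, -0.8, 1.8, 0.4, 1.1, -0.7], [1.2, 0.4, -0.8, 1.8, -0.1, 0.9, -0.1], [1.5, 0.6, -0.8, 1.8, -0.5, 1.0, 0.4], [1.6, 0.7, -0.8, 1.8, -0.6, 1.1, 0.6]]
16.84 [0.5474 0.2796 0.1245] [ 0.37  1.06 -6.13] [ 1.18 -0.94  0.02] 0.0194 30.0
17.81 [0.5456 0.2772 0.2054] [ 0.46 -0.02 -5.89] [ 1.11 -0.89 -0.01] 0.0199 30.0
```

View pics/a6.png

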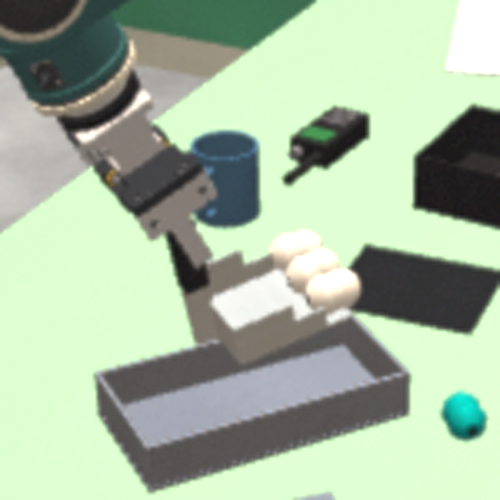

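Run:
```python
from h import *
s=st(); P=np.array([[-.058,.058,0],[.058,.058,0],[.058,.058,.04],[.058,-.058,.042]])
for d in (0,-.1,-.2,-.3):
    R=s["tool_rot"]@np.diag([1.,-1,-1])@Ro.from_euler('y',d).as_matrix()
    print(d,((proj("side",s["ee_pos"]+(P-GR)@R.T)-[150,120])*500/150).round().tolist())
g=cv2.imread("pics/s8.png"); cv2.imwrite("pics/a7.png",cv2.convertScaleAbs(cv2.resize(g[180:240,195:270],(750,600),interpolation=2),alpha=1.4))
```

```text
17.86 [0.5456 0.2772 0.2053] [-0.59  0.81 -5.53] [ 1.06 -0.93  0.02] 0.0197 30.0
0 [[371.0, 269.0], [269.0, 343.0], [251.0, 314.0], [199.0, 255.0]]
-0.1 [[366.0, 285.0], [260.0, 350.0], [245.0, 318.0], [194.0, 259.0]]
-0.2 [[360.0, 300.0], [250.0, 356.0], [239.0, 323.0], [188.0, 263.0]]
-0.3 [[353.0, 315.0], [240.0, 362.0], [233.0, 326.0], [183.0, 266.0]]
```

View pics/a7.png

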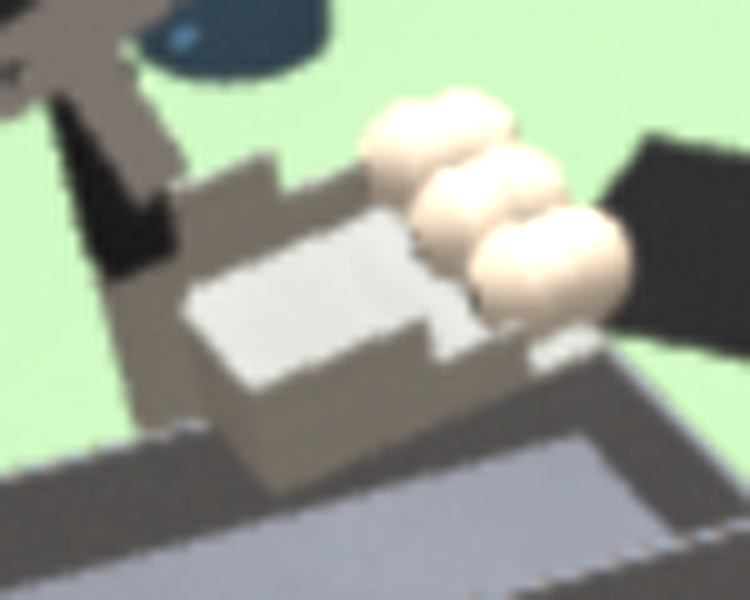

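```bash
cat >> h.py <<'E'
D=-.28
def go(ref,world,yaw,p,v=.15,d=None,**k):
    d=D if d is None else d
    return robot.move_linear(np.asarray(world)+scoopR(yaw,p)@(GR-ref),v,rot(yaw,p-d),**k)
def tubp(dx,z,yaw): return [TB[0]+dx*np.cos(yaw),TB[1]+dx*np.sin(yaw),z]
E
python3 - <<'E'
from h import *
Y=-.02
s=robot.get_state()
mid=np.array([.50,-.02])
go(L,[*mid,.15],.45,.17,.2); st()
go(L,tubp(.02,.14,Y),Y,.17,.2); s=st(); print(s["qpos"].round(2))
E
```

```text
19.27 [0.6256 0.0426 0.2324] [ 0.43  0.14 -6.36] [ 0.63 -1.3   0.  ] 0.0196 30.0
21.17 [ 0.6123 -0.308   0.2227] [-0.36  0.41 -5.13] [ 0.02 -1.44  0.04] 0.0198 30.0
[ 0.57  0.83 -0.44  1.05  0.4   1.77 -1.41]
```

Run:
```python
from h import *
Y=-.02
for p,z in [(.0,.088),(-.3,.068),(-.6,.055),(-.8,.055)]:
    print(p,go(L,tubp(.02,z,Y),Y,p,.1,threshold=25)); st(); robot.pause(.2)
robot.pause(.4); s=st(); print(s["qpos"].round(2))
```

```text
0.0 False
21.65 [ 0.596  -0.3087  0.1939] [ 0.67  0.22 -5.5 ] [ 0.01 -1.03  0.05] 0.0201 30.0
-0.3 False
22.38 [ 0.5594 -0.3085  0.2057] [ 1.51  0.6  -2.22] [-0.03  0.1  -0.  ] 0.0199 30.0
-0.6 False
23.18 [ 0.5153 -0.3074  0.2119] [ 0.39  0.35 -2.74] [0.01 0.46 0.  ] 0.0204 30.0
-0.8 False
24.02 [ 0.4835 -0.3069  0.2174] [ 0.44  0.38 -0.99] [0.01 0.77 0.05] 0.0199 30.0
24.62 [ 0.4831 -0.3066  0.2171] [-0.61  0.43 -2.63] [ 0.07  0.81 -0.  ] 0.0193 30.0
[ 1.44  0.24 -0.85  2.07 -0.24  0.49 -0.75]
```

Run:
```python
from h import *
Y=-.02
go(L,tubp(.02,.14,Y),Y,-.7,.15); st()
MY=np.radians(4.6)
go(L,[.40,-.06,.17],MY,0.,.25); st()
top=robot.grab_frame("top")[:,:,::-1]; side=robot.grab_frame("side")[:,:,::-1]
cv2.imwrite("pics/t9.png",top); cv2.imwrite("pics/s9.png",side)
for n,im in (("top",top),("side",side)):
    im=im.astype(int); k=((im.min(2)>115)&(im[:,:,2]-im[:,:,0]>8)).astype(np.uint8)
    c,l,s,ce=cv2.connectedComponentsWithStats(k)
    for i in range(1,c):
        if s[i,4]>25: print(n,ce[i].round(),s[i].tolist(),((ray(n,ce[i],.028)[0,:2]-TB)).round(3))
print(proj("side",[[*TB,.03]]).round())
```

```text
25.33 [ 0.4986 -0.3068  0.2992] [-0.34 -0.49 -1.79] [ 0.13  0.76 -0.01] 0.02 30.0
26.52 [ 0.5234 -0.0514  0.2749] [-0.29 -0.66 -2.43] [ 0.01 -0.41 -0.04] 0.0202 30.0
top [351. 207.] [332, 202, 41, 14, 245] [0.014 0.053]
top [388. 225.] [383, 218, 9, 14, 39] [-0.036 -0.056]
top [377. 294.] [357, 290, 41, 12, 145] [-0.239 -0.02 ]
side [308.   4.] [306, 0, 5, 9, 31] [ 1.503 -4.371]
side [436.  90.] [427, 88, 19, 5, 59] [-0.361 -1.392]
side [269. 111.] [260, 105, 22, 13, 86] [ 0.404 -0.613]
side [287. 111.] [283, 108, 9, 7, 33] [ 0.313 -0.649]
side [295. 276.] [80, 110, 398, 274, 33010] [-0.216  0.626]
side [179. 174.] [111, 120, 141, 108, 845] [0.428 0.229]
side [239. 150.] [222, 134, 32, 37, 293] [ 0.317 -0.084]
side [478. 156.] [474, 149, 9, 16, 46] [-0.645 -0.482]
side [463. 158.] [458, 150, 12, 16, 54] [-0.588 -0.434]
side [463. 181.] [451, 165, 21, 26, 110] [-0.604 -0.201]
side [313. 170.] [308, 166, 11, 9, 76] [-0.039 -0.043]
side [464. 226.] [432, 190, 71, 67, 1509] [-0.635  0.141]
side [460. 212.] [455, 206, 10, 13, 33] [-0.613  0.054]
side [461. 219.] [454, 212, 15, 12, 42] [-0
[... 416 characters left out ...]
, 9, 11, 28] [0.164 0.952]
side [418. 312.] [413, 308, 12, 10, 32] [-0.559  0.629]
side [101. 317.] [91, 314, 23, 7, 38] [0.173 0.994]
side [362. 322.] [355, 318, 13, 8, 28] [-0.433  0.725]
side [189. 325.] [181, 321, 16, 10, 51] [-0.045  0.924]
side [275. 328.] [272, 325, 8, 7, 26] [-0.243  0.84 ]
side [359. 332.] [351, 328, 17, 9, 37] [-0.437  0.762]
side [351. 338.] [344, 333, 14, 12, 35] [-0.424  0.793]
side [182. 337.] [177, 335, 11, 6, 27] [-0.05   0.964]
side [191. 339.] [184, 335, 14, 9, 39] [-0.075  0.961]
side [172. 350.] [166, 344, 15, 12, 32] [-0.051  1.008]
side [249. 355.] [245, 352, 10, 7, 27] [-0.221  0.945]
side [268. 356.] [261, 353, 13, 9, 30] [-0.263  0.929]
[[300. 172.]]
```

Run:
```python
from h import *
MY=np.radians(4.6); O=np.zeros(3); c=[.4623,-.0531]
go(O,[*c,.06],MY,0,.2); st()
print(go(O,[*c,.000],MY,0,.04,threshold=4)); s=st(); print("z",(s["ee_pos"]-GR@scoopR(MY,0).T)[2])
s=robot.get_state(); cv2.imwrite("pics/s10.png",robot.grab_frame("side")[:,:,::-1])
P=np.array([[-.058,.058,0],[.058,.058,0]]);print((proj("side",np.array([*c,.004])+P@scoopR(MY,0).T)).round(1))
```

```text
27.32 [ 0.5285 -0.0479  0.1661] [ 1.    0.49 -2.39] [ 0.02 -0.46 -0.02] 0.0203 30.0
True
28.52 [ 0.528  -0.0478  0.1109] [ 0.4  -0.73 -0.05] [-0.04 -0.36  0.  ] 0.0199 30.0
z 0.005881342118121385
[[283.5 216.2]
 [252.8 210.1]]
```

Run:
```python
from h import *
import pickle
s=st(); tz=s["tool_rot"][:,2]
robot.gripper_to(.07); robot.pause(.2); st()
robot.move_linear(s["ee_pos"]-.13*tz,.15)
# look at mat then tub from above
for n,p in (("fm",(.46,-.055,.30)),("ft",(.44,-.30,.30))):
    robot.move_ptp(p,rot(.0)); robot.pause(.2); i=robot.camera_info("wrist"); im=robot.grab_frame("wrist")[:,:,::-1].copy(); cv2.imwrite(f"pics/{n}.png",im)
    pickle.dump(i,open(n+".pkl","wb")); im=cv2.medianBlur(im,3)
    v=im.astype(int); g=v.min(2); k=((g>85)&(bmask(im)>0)).astype(np.uint8); k[265:]=0
    k=cv2.morphologyEx(k,cv2.MORPH_OPEN,np.ones((5,5)))
    c,l,ss,ce=cv2.connectedComponentsWithStats(k)
    for j in range(1,c):
        if ss[j,4]>100: print(n,ce[j].round(1),ss[j].tolist(),im[l==j].mean(0).round(),ray("wrist",ce[j],.0065 if n=="fm" else .027,i)[0,:2].round(4))
st()
```

```text
28.57 [ 0.5278 -0.0478  0.1109] [ 1.09  0.53 -1.3 ] [ 0.   -0.43  0.03] 0.0196 30.0
29.68 [ 0.5276 -0.0479  0.1108] [-0.24  0.32 -0.02] [ 0.12 -0.28 -0.01] 0.0701 0.0
fm [ 64.9 131.1] [0, 42, 150, 166, 12002] [116. 102.  94.] [0.5076 0.2259]
fm [253.  156.1] [213, 115, 81, 81, 5645] [165. 159. 150.] [ 0.4706 -0.0532]
fm [453.5 195.4] [438, 179, 31, 33, 738] [174. 186. 188.] [ 0.4096 -0.3652]
fm [391.2 199.6] [381, 183, 23, 33, 582] [185. 198. 199.] [ 0.4027 -0.2692]
fm [419.6 206.8] [406, 191, 29, 33, 727] [172. 185. 187.] [ 0.391  -0.3151]
ft [505.4  56.9] [494, 0, 18, 149, 1516] [212. 211. 204.] [ 0.5875 -0.6362]
ft [ 87.  143.9] [46, 99, 88, 85, 5298] [172. 166. 157.] [ 0.4708 -0.0604]
ft [288.  181.8] [273, 165, 30, 34, 730] [184. 198. 200.] [ 0.4157 -0.3497]
ft [224.  185.1] [210, 169, 29, 33, 728] [185. 198. 201.] [ 0.4105 -0.2551]
ft [255.9 193.7] [243, 178, 27, 33, 705] [185. 198. 201.] [ 0.3975 -0.3024]
32.94 [ 0.4405 -0.299   0.3003] [ 0.47 -0.14  0.25] [-0.01 -0.05 -0.01] 0.0699 0.0
```

```bash
python3 -c "
from rig import robot
print(robot.sign_off())"
```

```text
the job is handed in; nothing more can be done
None
```

The job is handed in at about 33 s on the robot's clock: the last wrist images showed all three insulators in the tub and the scoop back on its mat within about 10 mm of centre, but I viewed 12 pictures against the limit of 10, and `sign_off()` returned no verdict.

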